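Lock the channel nut into the pottery bench's fixture channel

ROBOT

A 6-joint arm with a two-finger parallel gripper is mounted at the origin on the work surface. World frame = base frame: x ahead of the robot, y to its left, z up, the work surface at z = 0. Lengths are in mm, angles in rad, forces in N, time in s.
With the tool pointing down it reaches from about 225 to 725 mm from the base axis. Payload 3.1 kg.
Tool frame: the origin (TCP) lies between the finger pads; the fingertips stand 14 mm ahead of it and the grasp point (between the pads) lies 5 mm behind it; x points along the fingers, y is the direction in which the jaws open and shut, and the axes are right-handed (so a half turn about x gives the same grasp; the last joint's range is limited). The gripper opens to 85 mm and grips with 20 to 120 N. Pads are 22 mm wide; open, the fingers measure 114 mm over their backs; the gripper's body (76 mm by 85 mm) begins 54 mm behind the grasp point. The pads swing forward as they close: fully open they stand 13 mm farther back than shut.
Start: joints at [1.135, 0.048, 0.099, 1.622, 0, 1.443], TCP at [159.063, 500.316, 245.312] pointing down, gripper open.
Joint ranges: [-2.91, 2.91], [-0.99, 1.94], [-1.21, 1.42], [-2.12, 2.29], [-1.49, 1.47], [-3.14, 3.14]. Speed limits (rad/s): [2.79, 2.79, 3.14, 3.14, 3.14, 3.14].

INTERFACE

Orientations are given as a rotation vector (axis times angle).
In Python, from rig import manip gives the robot as it stands.
- The arm moves only by the tool move_arm, never from a script. Its argument "increments" is a list of rows, each an object with "linear": the shift along the world's x, y, z in m, a list of three; "rotation": the turn, a rotation vector about the world's x, y, z in rad, a list of three. A call has 1 to 20 rows; each row is the pose to reach, as a shift and turn from the pose commanded when the call began; what a row does not reach only later rows make up. A row lasts 1/10 s, in which the tool goes at most 50 mm and 8.59 degrees, less where a joint would pass 70% of its speed; a pose out of reach is approached as far as the arm can. A call with a gripper value outside its range is refused whole. "grip" is the opening, from 0 (shut) to 1 (fully open), set as the call begins (left out, the last holds). The fingers move at their own pace and stop on an object; "squeeze" is the grip in N (left out, the last holds). Time passes only in rows, so rows that repeat a pose let the fingers close. It gives the time, the measured TCP pose, the force and the opening at its end, in the units of the state.
- manip.observe(): the state, without advancing time (a new reading comes with each control period).
- manip.read_camera(name): name is "scene" or "side" or "wrist"; returns a dict with "color" (384x512x3 uint8, red, green, blue), "range_z" (384x512 float32, mm along the optical axis (not along the pixel's ray), 0 where there is no reading), "camera_matrix" (3x3 intrinsics, pixels), "eye" and "attitude" of the camera in the world. Camera axes: x right, y up, looking along -z (the intrinsics and any distortion apply to the point x, -y, -z); pixel columns grow to the right and rows downward; lengths in mm; the calibration is good to about 2 mm. The wrist camera is an equidistant fisheye: a pixel r from the principal point sees the ray r / f radians off the axis. A picture is of the moment at which its call begins.
- manip.job_done(): hands the job in, once; it reports no verdict.
The state is a dict: "clock": time; "joint_pos": joint angles; "qd": joint speeds; "tau": joint torques, N m; "position": TCP position; "tcp_rot": TCP orientation; "ft_force": force on the tool from outside, world axes, zero at the start; "moment": the same for the moment, N m; "grip_width": opening from 0.0 (shut) to 1.0 (fully open).
Only numpy, scipy, OpenCV 4.12 (cv2) and the standard library are available. Lean on these libraries where they do the work, as an engineer would, in place of code of your own. Each camera call takes 0.05 s, during which the arm holds its last target. There are 200 camera calls.

TASK

Lock the red-handled channel nut into the aluminium channel on the pottery bench, ready to anchor the trimming jig: lower it lengthwise through the slot, press it down on the spring strip until it is under the lips, give it a quarter turn, then feel along the channel for the one hidden pocket where it can rise fully and its grooves catch the lips. Let go and leave it upright there, and do not disturb the vase, bowl, glaze jar or brush.

Things in the scene. Friction and masses are not known exactly. Their poses are not given: they have to be found in the camera images.
- nut_mid (a point): Centre of the standing steel channel nut, 40 mm above its underside; y along its length, z up. Foot 56 (y) x 26 (x) x 10 mm thick. On each end of the foot a ridge rises 6 mm more, from 21 to 28 mm off centre: the gaps between ridges and stem are the grooves. Stem 22 mm diameter, 10 to 50 mm up. About 0.3 kg.
- nut_handle (a point): Centre of the nut's red bar handle, 65 mm above the nut's underside, same axes as the nut: bar 64 mm long (y, in line with the foot) x 18 mm thick (x) x 30 mm tall, from 50 to 80 mm above the underside.
- slot_mid (a point): Middle of the slot, level with the channel's upper face, 60 mm above the bench; y along the channel, x across, z up. Fixed aluminium channel with blue end caps, 320 long, 76 wide (66 inside), 60 mm high; the slot, 30 mm wide, opens upward over its whole length. Nut fully home: nut's centre 16 mm above this point's level, its length across the channel. Either way of turning will do.
- lip_edge (a point): Mid-length on the lower edge of the lip on the channel's +x side, 46 mm above the bench. A 4 mm thick lip is turned down along both sides of the slot. The nut can be turned and slid along only while its underside is lower than 30 mm above the bench (ridges under the lips); 26 to 27 mm is good. The grooves clear the lips by 2 mm, so centre the turned nut on the slot: its stem has 4 mm to the lip on each side.
- strip_top (a point): Middle of the top of the slick yellow spring strip that lies inside along the whole channel: 38 mm above the bench when free. It begins to yield at about 6.5 N and goes down at most 14 mm, to 24 mm above the bench, at about 11 N. It pushes the nut up and holds it up in the pocket.
- channel: The channel; origin under its centre, axes as the slot's. Unseen behind the lips, keeper rails stop the turned nut rising (underside at 30 mm above the bench) except at one pair of pockets 34 mm long along y (26 mm foot + 4 mm each side), centred anywhere within 30 mm of the channel's middle. Feel for it, e.g. try to raise the nut every 5 mm. In the pocket its underside rises to 36 mm: locked.
- vase: Terracotta vase, 135 mm tall, 90 mm across; a bystander. Origin at the centre of its underside.
- bowl: Small white bowl, 90 mm across, 45 mm high; a bystander. Origin at the centre of its underside.
- glaze: White glaze jar with a green cap, 64 mm across, 85 mm high; a bystander. Origin at the centre of its underside.
- brush: Brush lying on the bench; a bystander. Origin below its middle, handle towards its -x.
Not all that is in view belongs to the job. What is meant by the part that bears nut_mid is not black, and is the smaller of those in its own colour.

How it is judged (in metres and radians):
On the way, in this order (a step that is already met when the one before it is completed fails the run):
1. the nut's foot is in the slot, lengthwise (x of nut_mid in the frame of slot_mid between -0.01 and 0.01 m and z of nut_mid in the frame of slot_mid below 0.03 m and angle between the y axis of nut_mid and the y axis of slot_mid, either way round below 0.25 rad), for 0.1 s.
2. the nut is pressed under the lips and turned across the channel (z of nut_mid in the frame of slot_mid between -0.005 and 0.0115 m and x of nut_mid in the frame of slot_mid between -0.008 and 0.008 m and angle between the y axis of nut_mid and the x axis of slot_mid, either way round below 0.25 rad), for 0.1 s.
At the end, for the whole second after the job is handed in: The nut is caught in the channel: turned across it (within 0.2 rad), risen in the pocket (centre 13.5 to 18.5 mm above the channel's upper face), within 5 mm of the slot's centre line and 45 mm of its middle, upright within 0.1 rad, released and at rest (z of nut_mid in the frame of slot_mid between 0.0135 and 0.0185 m and x of nut_mid in the frame of slot_mid between -0.005 and 0.005 m and y of nut_mid in the frame of slot_mid between -0.045 and 0.045 m and angle between the y axis of nut_mid and the x axis of slot_mid, either way round below 0.2 rad and angle between nut_mid's own z axis and vertical below 0.1 rad and linear speed of nut below 0.02 m/s); the robot touches nothing.
It fails at once if the vase, bowl, glaze jar or brush is pushed more than 15 mm from its place (distance of any of vase, bowl, glaze, brush from where it was at the start of the episode above 0.015 m).
It also fails if it takes over 72 s, if anything falls off the work surface, if the arm or the gripper's body presses on something with over 40 N, if the wrist force passes 120 N, or if a joint passes its speed limit or range.

## Working session

There is one attempt and no reset: what is moved stays moved. The work goes in short steps, Python scripts to look and compute and a tool call to move; the robot and the scene stay as the last step left them, time stands still between calls to the robot, and variables do not carry over. Pictures are saved under pics/ and viewed, about 8 in all and at most 12, crops included, and the job is handed in when it is done.

Besides the shell and the picture viewer there is one more tool, called after ">>>" in YAML: its name, and indented under it one key for each argument. move_arm: Moves the arm, as the interface text tells. Its arguments: {"type":"object","properties":{"increments":{"type":"array","items":{"type":"object","properties":{"linear":{"type":"array","items":{"type":"number"}},"rotation":{"type":"array","items":{"type":"number"}}}}},"grip":{"type":"number"},"squeeze":{"type":"number"}},"required":["increments"]}

```bash
mkdir -p pics; ls; cat > h.py <<'E'
import numpy as np, cv2
from scipy.spatial.transform import Rotation as R
from rig import manip
def att(c):
    a=np.array(c["attitude"],float); return a if a.shape==(3,3) else R.from_rotvec(a).as_matrix() if a.size==3 else R.from_quat(a).as_matrix()
def cloud(c):
    K=c["camera_matrix"];z=c["range_z"];v,u=np.mgrid[:384,:512]
    p=np.stack([(u-K[0,2])/K[0,0]*z,-(v-K[1,2])/K[1,1]*z,-z],-1)
    return p@att(c).T+np.array(c["eye"])
def save(c,n): cv2.imwrite("pics/"+n,c["color"][...,::-1])
E
python3 - <<'E'
from h import *
s=manip.observe();print(s)
o=[]
for n in("scene","side"):
    c=manip.read_camera(n);print(n,c["camera_matrix"],c["eye"],c["attitude"],[k for k in c]);np.savez(n+".npz",**c);o.append(c["color"])
cv2.imwrite("pics/a.png",cv2.resize(np.vstack(o),None,fx=.78,fy=.78)[...,::-1])
cv2.imwrite("pics/s.png",o[0][...,::-1]);cv2.imwrite("pics/d.png",o[1][...,::-1])
E
```

```text
pics
{'clock': 0.0, 'joint_pos': array([1.13521388e+00, 4.87180286e-02, 9.75741856e-02, 1.62205405e+00,
       3.27984586e-06, 1.44299101e+00]), 'qd': array([ 4.22206269e-04,  1.20232662e-03, -4.84895984e-04,  2.89985920e-05,
        1.24680869e-04, -7.13397805e-04]), 'tau': array([-1.78786049e-03, -3.38783598e+01,  3.20013785e+01,  2.03054259e-02,
       -3.04561881e-04,  1.84680158e-05]), 'position': array([158.79897141, 499.7695165 , 244.12234303]), 'tcp_rot': array([ 0.23976009,  1.55793636, -0.24339442]), 'ft_force': array([ 0.11061814,  0.00159617, -0.31975186]), 'moment': array([-0.02176064,  0.03394169, -0.02628393]), 'grip_width': 1.0015487657123066}
scene [[490.94106174   0.         248.41638941]
 [  0.         490.94106174 193.99801225]
 [  0.           0.           1.        ]] [ 988.40228652  854.40099516 1085.35816423] [0.26731198 0.98359642 2.46042119] ['color', 'range_z', 'camera_matrix', 'eye', 'attitude']
side [[355.52104869   0.         253.16253938]
 [  0.         355.52104869 192.92066583]
 [  0.           0.           1.        ]] [ 205.16568451 -636.91413652  477.37267755] [ 1.04149534 -0.23737866 -0.40945936] ['color', 'range_z', 'camera_matrix', 'eye', 'attitude']
```

View pics/s.png

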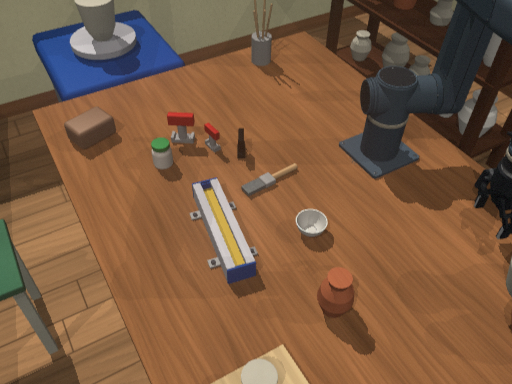

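View pics/d.png

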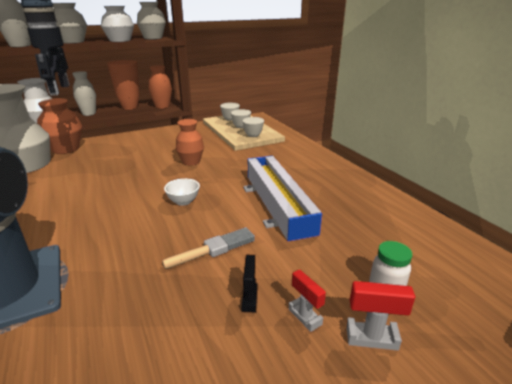

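Candidates, scene view: larger red-handled nut at (181,127), smaller red one at (212,137) and black one at (241,143). In the side view they are at (380,312), (308,298) and (249,283). The description says not black and the smaller of its colour, so I choose the red one at (212,137). The channel is around (224,230), the jar at (161,153), the brush at (270,180), the bowl at (312,222) and the vase at (337,290).

```bash
python3 - <<'E'
from h import *
for n in("scene","side"):
    c=dict(np.load(n+".npz"));P=cloud(c);h=cv2.cvtColor(c["color"],cv2.COLOR_RGB2HSV)
    H,S,V=h[...,0],h[...,1],h[...,2]
    print(n)
    for nm,m in dict(red=((H<4)|(H>176))&(S>190)&(V>100),blue=(H>110)&(H<125)&(S>150),yel=(H>22)&(H<32)&(S>120)&(V>120),green=(H>50)&(H<75)&(S>150)).items():
        k,l,st,ce=cv2.connectedComponentsWithStats(m.astype(np.uint8))
        for i in range(1,k):
            if st[i,4]<25: continue
            q=P[(l==i)&(c["range_z"]>0)]
            if len(q)<10 or q[:,0].max()>1200: continue
            zt=np.percentile(q[:,2],95);t=q[q[:,2]>zt-6]
            ct,(w,d),a=cv2.minAreaRect(t[:,:2].astype(np.float32))
            _,_,vt=np.linalg.svd(t[:,:2]-t[:,:2].mean(0))
            print(nm,ce[i].round(),st[i,4],"ztop",zt.round(1),"rect",np.round(ct,1),round(w),round(d),"yaw",np.degrees(np.arctan2(vt[0,1],vt[0,0])).round(1))
    # channel top: points at z 50..66 around
    m=(P[...,2]>52)&(P[...,2]<66)&(P[...,1]>100)&(P[...,0]>200)&(S<60)&(V>120)
    k,l,st,ce=cv2.connectedComponentsWithStats(m.astype(np.uint8))
    for i in range(1,k):
        if st[i,4]>80:
            q=P[l==i];ct,(w,d),a=cv2.minAreaRect(q[:,:2].astype(np.float32));_,_,vt=np.linalg.svd(q[:,:2]-q[:,:2].mean(0))
            print("grey",ce[i].round(),st[i,4],np.median(q[:,2]).round(1),np.round(ct,1),round(w),round(d),"yaw",np.degrees(np.arctan2(vt[0,1],vt[0,0])).round(1))
c=dict(np.load("scene.npz"));d=dict(np.load("side.npz"))
a=cv2.resize(c["color"][95:175,140:260],None,fx=4,fy=4,interpolation=2);b=cv2.resize(d["color"][235:355,230:430],(480,288))
cv2.imwrite("pics/crop.png",np.vstack([a,b])[...,::-1])
E
```

```text
scene
red [211. 128.] 26 ztop 85.0 rect [ 471.1 -291.8] 15 49 yaw 99.9
blue [116.  61.] 2893 ztop -182.4 rect [  501.  -1424.1] 615 559 yaw 17.5
grey [243. 245.] 332 62.0 [603.3 160.4] 123 25 yaw 80.7
grey [224. 252.] 311 62.1 [656.9 155.5] 112 24 yaw 80.7
side
red [311. 289.] 530 ztop 82.5 rect [ 465.1 -296.8] 16 61 yaw -81.2
red [381. 298.] 1652 ztop 109.6 rect [ 536.  -378.2] 23 83 yaw -33.7
yel [284. 191.] 150 ztop 41.6 rect [622.9  59.1] 260 11 yaw 80.4
green [394. 254.] 578 ztop 88.1 rect [ 639.7 -303.5] 49 50 yaw -97.2
grey [275. 164.] 165 62.4 [656.5 155.8] 114 25 yaw -99.6
grey [257. 167.] 186 62.3 [603.2 160.5] 123 25 yaw 79.2
```

View pics/crop.png

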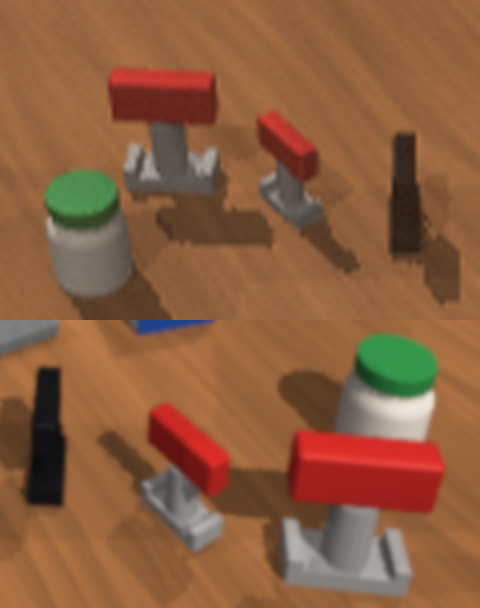

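The close crop confirms the smaller red nut: about 61 mm long, top at about 80 mm, standing at (466,-297) with its long axis at -81°. I'll pass over the channel first for a wrist view.

```bash
python3 - <<'E'
from h import *
s=manip.observe();M=R.from_rotvec(s["tcp_rot"]).as_matrix();print(M.round(3),"jaw yaw",np.degrees(np.arctan2(M[1,1],M[0,1])))
E
```

```text
[[-0.001  0.303  0.953]
 [-0.002  0.953 -0.303]
 [-1.    -0.002 -0.   ]] jaw yaw 72.36317865259326
```

>>> move_arm:
  increments:
    - {"linear":[0.441,-0.44,0.055],"rotation":[0,0,0]}
    - {"linear":[0.441,-0.44,0.055],"rotation":[0,0,0]}
    - {"linear":[0.441,-0.44,0.055],"rotation":[0,0,0]}
    - {"linear":[0.441,-0.44,0.055],"rotation":[0,0,0]}
    - {"linear":[0.441,-0.44,0.055],"rotation":[0,0,0]}
    - {"linear":[0.441,-0.44,0.055],"rotation":[0,0,0]}
    - {"linear":[0.441,-0.44,0.055],"rotation":[0,0,0]}
    - {"linear":[0.441,-0.44,0.055],"rotation":[0,0,0]}
    - {"linear":[0.441,-0.44,0.055],"rotation":[0,0,0]}
    - {"linear":[0.441,-0.44,0.055],"rotation":[0,0,0]}
    - {"linear":[0.441,-0.44,0.055],"rotation":[0,0,0]}
    - {"linear":[0.441,-0.44,0.055],"rotation":[0,0,0]}
    - {"linear":[0.441,-0.44,0.055],"rotation":[0,0,0]}
    - {"linear":[0.441,-0.44,0.055],"rotation":[0,0,0]}
    - {"linear":[0.441,-0.44,0.055],"rotation":[0,0,0]}
    - {"linear":[0.441,-0.44,0.055],"rotation":[0,0,0]}

```text
clock: 1.7
position: [599.3, 61.2, 300.1]
tcp_rot: [0.241, 1.558, -0.241]
ft_force: [-0.2, 0.6, 0.2]
grip_width: 0.996
```

```bash
cat >> h.py <<'E'
def fcloud(c):
    K=c["camera_matrix"];z=c["range_z"];v,u=np.mgrid[:384,:512]
    x=(u-K[0,2])/K[0,0];y=(v-K[1,2])/K[1,1];r=np.hypot(x,y)+1e-9
    k=np.tan(np.minimum(r,1.5))/r*z
    return np.stack([x*k,-y*k,-z],-1)@att(c).T+np.array(c["eye"])
E
python3 - <<'E'
from h import *
c=manip.read_camera("wrist");np.savez("w1.npz",**c);save(c,"w1.png");print(c["eye"],c["attitude"],c["camera_matrix"],manip.observe()["joint_pos"])
P=fcloud(c);h=cv2.cvtColor(c["color"],cv2.COLOR_RGB2HSV);H,S,V=h[...,0],h[...,1],h[...,2]
e=np.array(c["eye"])
for nm,m in dict(yel=(H>22)&(H<32)&(S>120)&(V>120),blue=(H>110)&(H<125)&(S>150)&(abs(P[...,2]-60)<8),grey=(abs(P[...,2]-60)<8)&(S<70)&(V>90)).items():
    k,l,st,ce=cv2.connectedComponentsWithStats(m.astype(np.uint8))
    for i in range(1,k):
        if st[i,4]<60: continue
        q=P[l==i];ct,wd,a=cv2.minAreaRect(q[:,:2].astype(np.float32));_,_,vt=np.linalg.svd(q[:,:2]-q[:,:2].mean(0))
        print(nm,ce[i].round(),st[i,4],np.median(q[:,2]).round(1),np.round(ct,1),np.round(wd),np.degrees(np.arctan2(vt[0,1],vt[0,0])).round(1))
E
```

```text
[529.42443637  83.65815748 430.27833563] [-0.24628377 -0.18040734  1.2547877 ] [[297.31863964   0.         254.2171058 ]
 [  0.         297.31863964 189.31783839]
 [  0.           0.           1.        ]] [-9.32045015e-03  2.83372025e-01  4.75687874e-01  1.76362017e+00
  3.07711108e-04  2.97007149e-01]
yel [258. 170.] 3746 39.5 [577.6  62.1] [299. 102.] -99.9
blue [372. 162.] 129 60.3 [649.6 211.9] [10. 51.] -5.1
blue [135. 187.] 78 61.5 [ 584.4 -104.4] [ 4. 74.] -9.0
grey [252. 153.] 4444 61.4 [586.1  59.4] [321.  26.] -99.5
grey [503. 179.] 129 60.5 [745.7 458.7] [13. 48.] -6.4
grey [258. 192.] 4275 61.4 [637.6  51.2] [321.  25.] -99.5
grey [ 64. 248.] 328 59.8 [ 637.2 -286.9] [61. 36.] 15.8
```

View pics/w1.png

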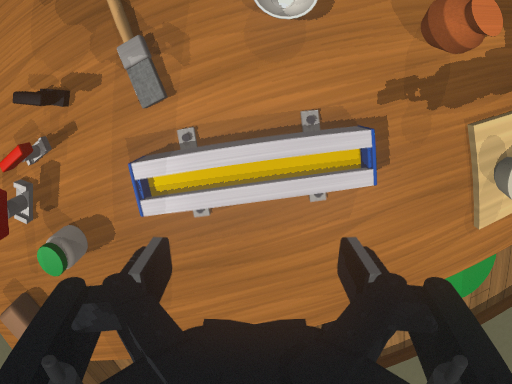

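The wrist view shows the channel, slot centred near pixel (255,172). That puts its middle at (612,55.3) with yaw 80.5°, agreeing with the scene and side views to 1 mm. Next I'll move over the small red nut.

>>> move_arm:
  increments:
    - {"linear":[-0.134,-0.357,-0.09],"rotation":[0,0,-1.11]}
    - {"linear":[-0.134,-0.357,-0.09],"rotation":[0,0,-1.11]}
    - {"linear":[-0.134,-0.357,-0.09],"rotation":[0,0,-1.11]}
    - {"linear":[-0.134,-0.357,-0.09],"rotation":[0,0,-1.11]}
    - {"linear":[-0.134,-0.357,-0.09],"rotation":[0,0,-1.11]}
    - {"linear":[-0.134,-0.357,-0.09],"rotation":[0,0,-1.11]}
    - {"linear":[-0.134,-0.357,-0.09],"rotation":[0,0,-1.11]}
    - {"linear":[-0.134,-0.357,-0.09],"rotation":[0,0,-1.11]}
    - {"linear":[-0.134,-0.357,-0.09],"rotation":[0,0,-1.11]}
    - {"linear":[-0.134,-0.357,-0.09],"rotation":[0,0,-1.11]}
    - {"linear":[-0.134,-0.357,-0.09],"rotation":[0,0,-1.11]}
  grip: 0.65
  squeeze: 60

```text
clock: 2.85
position: [466.6, -295.2, 211.0]
tcp_rot: [1.094, 1.278, -1.093]
ft_force: [0.1, -0.2, -0.3]
grip_width: 0.649
```

```bash
python3 - <<'E'
from h import *
c=manip.read_camera("wrist");np.savez("w2.npz",**c);save(c,"w2.png")
s=manip.observe();M=R.from_rotvec(s["tcp_rot"]).as_matrix();print(s["position"],"jaw",np.degrees(np.arctan2(M[1,1],M[0,1])),s["joint_pos"],s["ft_force"])
P=fcloud(c);h=cv2.cvtColor(c["color"],cv2.COLOR_RGB2HSV);H,S,V=h[...,0],h[...,1],h[...,2]
m=((H<5)|(H>175))&(S>170)&(V>80)
k,l,st,ce=cv2.connectedComponentsWithStats(m.astype(np.uint8))
for i in range(1,k):
    if st[i,4]<60: continue
    q=P[(l==i)&(c["range_z"]>0)];z=np.percentile(q[:,2],90);t=q[abs(q[:,2]-z)<5]
    ct,wd,a=cv2.minAreaRect(t[:,:2].astype(np.float32));_,_,vt=np.linalg.svd(t[:,:2]-t[:,:2].mean(0))
    print(ce[i].round(),st[i,4],z.round(1),np.round(ct,1),np.round(wd),np.degrees(np.arctan2(vt[0,1],vt[0,0])).round(1))
E
```

```text
[ 466.87098384 -295.15563155  211.17930429] jaw 8.925168959402471 [-6.85422197e-01  1.12597148e-01  9.99745567e-02  1.55699889e+00
  4.44769765e-04  7.29601129e-01] [0.35031187 0.04576591 0.32418842]
[254. 182.] 1223 82.3 [ 465.1 -293.4] [17. 62.] -82.1
[294. 264.] 1216 109.3 [ 523.8 -367.1] [23. 55.] -47.0
```

View pics/w2.png

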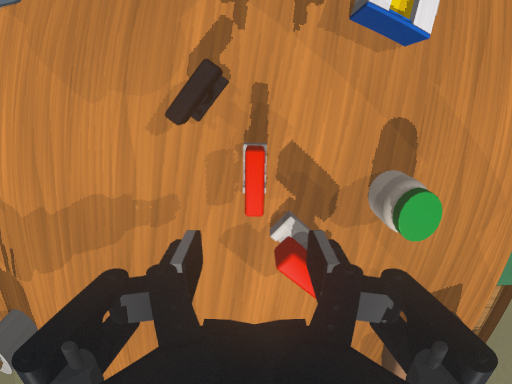

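The small nut is in the middle of the view at (254,182), between the fingers. The big one (294,264) and the jar (410,205) are clear of the fingers. Descending and gripping.

>>> move_arm:
  increments:
    - {"linear":[-0.001,0,-0.05],"rotation":[0,0,-0.017]}
    - {"linear":[-0.001,0,-0.1],"rotation":[0,0,-0.017]}
    - {"linear":[-0.001,0,-0.13],"rotation":[0,0,-0.017]}
    - {"linear":[-0.001,0,-0.143],"rotation":[0,0,-0.017]}
    - {"linear":[-0.001,0,-0.143],"rotation":[0,0,-0.017]}
    - {"linear":[-0.001,0,-0.143],"rotation":[0,0,-0.017]}

```text
clock: 3.5
position: [466.5, -296.9, 69.3]
tcp_rot: [1.107, 1.268, -1.107]
ft_force: [0.3, -0.8, 1.1]
grip_width: 0.648
```

>>> move_arm:
  increments:
    - {"linear":[0,0,0],"rotation":[0,0,0]}
    - {"linear":[0,0,0],"rotation":[0,0,0]}
    - {"linear":[0,0,0],"rotation":[0,0,0]}
    - {"linear":[0,0,0],"rotation":[0,0,0]}
    - {"linear":[0,0,0],"rotation":[0,0,0]}
    - {"linear":[0,0,0],"rotation":[0,0,0]}
    - {"linear":[0,0,0],"rotation":[0,0,0]}
    - {"linear":[0,0,0],"rotation":[0,0,0]}
  grip: 0
  squeeze: 100

```text
clock: 4.3
position: [466.7, -297.8, 69.7]
tcp_rot: [1.108, 1.266, -1.107]
ft_force: [1.8, 0.6, 6.0]
grip_width: 0.194
```

Gripped. Next: lift, turn lengthwise and move over the channel at 35 mm towards its -y end.

>>> move_arm:
  increments:
    - {"linear":[0,0,0.04],"rotation":[0,0,0]}
    - {"linear":[0,0,0.08],"rotation":[0,0,0]}
    - {"linear":[0,0,0.12],"rotation":[0,0,0]}
    - {"linear":[0.02,0.045,0.13],"rotation":[0,0,-0.1]}
    - {"linear":[0.04,0.09,0.13],"rotation":[0,0,-0.2]}
    - {"linear":[0.06,0.135,0.13],"rotation":[0,0,-0.304]}
    - {"linear":[0.08,0.18,0.13],"rotation":[0,0,-0.304]}
    - {"linear":[0.1,0.225,0.13],"rotation":[0,0,-0.304]}
    - {"linear":[0.12,0.27,0.13],"rotation":[0,0,-0.304]}
    - {"linear":[0.14,0.31,0.11],"rotation":[0,0,-0.304]}
    - {"linear":[0.14,0.318,0.09],"rotation":[0,0,-0.304]}
    - {"linear":[0.14,0.318,0.09],"rotation":[0,0,-0.304]}
    - {"linear":[0.14,0.318,0.09],"rotation":[0,0,-0.304]}
    - {"linear":[0.14,0.318,0.09],"rotation":[0,0,-0.304]}

```text
clock: 5.7
position: [605.2, 20.0, 158.2]
tcp_rot: [1.333, 1.123, -1.333]
ft_force: [-0.5, -1.0, -2.7]
grip_width: 0.192
```

```bash
cat > look.py <<'E'
from h import *
import sys
c=manip.read_camera("wrist");np.savez(sys.argv[1]+".npz",**c);save(c,sys.argv[1]+".png")
s=manip.observe();M=R.from_rotvec(s["tcp_rot"]).as_matrix();print(s["clock"],s["position"],"jaw",np.degrees(np.arctan2(M[1,1],M[0,1])),M[:,0],s["joint_pos"],s["ft_force"])
P=fcloud(c);h=cv2.cvtColor(c["color"],cv2.COLOR_RGB2HSV);H,S,V=h[...,0],h[...,1],h[...,2]
ok=(c["range_z"]>0)&(np.hypot(P[...,0]-612,P[...,1]-55)<250)
for nm,m in dict(red=((H<5)|(H>175))&(S>150)&(V>60),top=(abs(P[...,2]-61)<6)&(S<70)&(V>80),blue=(H>110)&(H<125)&(S>150)&(abs(P[...,2]-60)<8)).items():
    k,l,st,ce=cv2.connectedComponentsWithStats((m&ok).astype(np.uint8))
    for i in range(1,k):
        if st[i,4]<60: continue
        q=P[(l==i)];z=np.percentile(q[:,2],90);t=q[abs(q[:,2]-z)<5] if nm=="red" else q
        ct,wd,a=cv2.minAreaRect(t[:,:2].astype(np.float32));_,_,vt=np.linalg.svd(t[:,:2]-t[:,:2].mean(0))
        print(nm,ce[i].round(),st[i,4],z.round(1),np.round(ct,1),np.round(wd),np.degrees(np.arctan2(vt[0,1],vt[0,0])).round(1))
E
python3 look.py w3
```

```text
5.75 [605.52933634  19.86197728 158.72840642] jaw -9.741036323854663 [ 1.98699939e-03 -5.05332316e-04 -9.99997898e-01] [-7.76839096e-02  2.54068512e-01  1.57268491e-01  1.47197608e+00
 -3.49605628e-04  1.66312539e+00] [-0.71383258 -0.06817063 -2.50964408]
red [254. 249.] 4403 170.7 [604.1  23.7] [64. 18.] -99.4
top [222. 111.] 6664 62.4 [589.5  83.3] [194.  24.] -100.4
top [291. 115.] 6984 62.4 [641.1  69.8] [204.  24.] -99.2
top [235. 311.] 118 62.2 [567.3 -90.6] [19. 11.] -87.7
top [275. 310.] 72 62.2 [603.9 -97. ] [18.  5.] -101.2
```

View pics/w3.png

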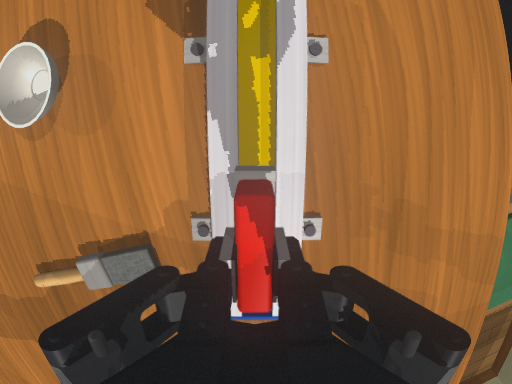

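The nut is lengthwise over the slot (handle at col 254, slot centre at col 257). It needs about +2.4 mm across, so I'll shift and lower to an underside of about 46 mm.

>>> move_arm:
  increments:
    - {"linear":[0.0024,-0.0004,0],"rotation":[0,0,0]}
    - {"linear":[0.0024,-0.0004,-0.015],"rotation":[0,0,0]}
    - {"linear":[0.0024,-0.0004,-0.022],"rotation":[0,0,0]}
    - {"linear":[0.0024,-0.0004,-0.028],"rotation":[0,0,0]}
    - {"linear":[0.0024,-0.0004,-0.034],"rotation":[0,0,0]}
    - {"linear":[0.0024,-0.0004,-0.04],"rotation":[0,0,0]}
    - {"linear":[0.0024,-0.0004,-0.043],"rotation":[0,0,0]}
    - {"linear":[0.0024,-0.0004,-0.043],"rotation":[0,0,0]}
    - {"linear":[0.0024,-0.0004,-0.043],"rotation":[0,0,0]}

```text
clock: 6.65
position: [607.6, 21.0, 114.5]
tcp_rot: [1.332, 1.125, -1.332]
ft_force: [-1.0, 0.2, -2.2]
grip_width: 0.19
```

```bash
python3 look.py w4
```

```text
6.7 [607.76545981  20.95442703 114.74740174] jaw -9.621276043990619 [ 7.94926750e-04 -4.55361187e-05 -9.99999683e-01] [-7.57762998e-02  2.72086642e-01  9.13064914e-02  1.38922008e+00
  1.47735314e-05  1.66294294e+00] [-0.13670162  0.05496002 -3.5162894 ]
red [254. 250.] 4349 126.9 [606.6  25. ] [63. 18.] -99.3
top [212. 118.] 8841 62.3 [588.6  77.9] [177.  24.] -100.1
top [296. 118.] 8841 62.3 [640.8  68.7] [177.  24.] -98.8
top [255. 174.] 517 63.0 [610.2  44.5] [16. 26.] -12.5
top [233. 312.] 88 62.2 [575.6 -58.5] [23.  4.] -100.0
top [275. 312.] 71 62.1 [608.5 -61.3] [17.  3.] -98.4
```

Centred within 0.5 mm and no side force. Pressing down.

>>> move_arm:
  increments:
    - {"linear":[0,0,-0.005],"rotation":[0,0,0]}
    - {"linear":[0,0,-0.009],"rotation":[0,0,0]}
    - {"linear":[0,0,-0.013],"rotation":[0,0,0]}
    - {"linear":[0,0,-0.016],"rotation":[0,0,0]}
    - {"linear":[0,0,-0.0185],"rotation":[0,0,0]}
    - {"linear":[0,0,-0.0185],"rotation":[0,0,0]}
    - {"linear":[0,0,-0.0185],"rotation":[0,0,0]}
    - {"linear":[0,0,-0.0185],"rotation":[0,0,0]}

```text
clock: 7.5
position: [608.2, 20.9, 97.9]
tcp_rot: [1.333, 1.123, -1.33]
ft_force: [-1.8, 0.1, 6.5]
grip_width: 0.192
```

```bash
python3 look.py w5
```

```text
7.55 [608.2133559   20.92186506  97.89236423] jaw -9.62031106218615 [ 2.60006097e-03 -1.59401028e-04 -9.99996607e-01] [-7.57854479e-02  2.77942554e-01  6.45902889e-02  1.35483939e+00
  3.79147256e-05  1.66291667e+00] [-2.09173448  0.86080965  6.51031928]
red [254. 245.] 4679 110.4 [607.2  25.3] [63. 18.] -99.5
top [207. 121.] 9910 62.3 [588.4  76.8] [168.  24.] -100.3
top [299. 119.] 9797 62.3 [640.9  69.7] [164.  24.] -98.7
top [276. 312.] 61 62.0 [610.2 -49.8] [20.  2.] -100.2
```

Three cues put the underside at about 28.2 mm. Going 2 mm lower, then a quarter turn.

>>> move_arm:
  increments:
    - {"linear":[0,0,-0.002],"rotation":[0,0,0]}
    - {"linear":[0,0,-0.002],"rotation":[0,0,0]}
    - {"linear":[0,0,-0.002],"rotation":[0,0,0]}
    - {"linear":[0,0,-0.002],"rotation":[0,0,0]}

```text
clock: 7.95
position: [608.3, 20.9, 96.1]
tcp_rot: [1.333, 1.123, -1.33]
ft_force: [-1.9, 0.6, 6.4]
grip_width: 0.189
```

>>> move_arm:
  increments:
    - {"linear":[0.0005,0,0],"rotation":[0,0,0.13]}
    - {"linear":[0.0008,0,0],"rotation":[0,0,0.26]}
    - {"linear":[0.0012,0.0001,0],"rotation":[0,0,0.39]}
    - {"linear":[0.0016,0.0002,0],"rotation":[0,0,0.52]}
    - {"linear":[0.002,0.0004,0],"rotation":[0,0,0.65]}
    - {"linear":[0.0024,0.0006,0],"rotation":[0,0,0.785]}
    - {"linear":[0.0024,0.0006,0],"rotation":[0,0,0.785]}

```text
clock: 8.65
position: [611.8, 21.4, 96.6]
tcp_rot: [0.743, 1.435, -0.74]
ft_force: [-0.7, 0.2, 7.2]
grip_width: 0.191
```

>>> move_arm:
  increments:
    - {"linear":[0.0004,0.0002,-0.0004],"rotation":[0,0,0.13]}
    - {"linear":[0.0007,0.0005,-0.0004],"rotation":[0,0,0.26]}
    - {"linear":[0.0009,0.0009,-0.0004],"rotation":[0,0,0.39]}
    - {"linear":[0.0011,0.0013,-0.0004],"rotation":[0,0,0.52]}
    - {"linear":[0.0012,0.0017,-0.0004],"rotation":[0,0,0.65]}
    - {"linear":[0.0013,0.002,-0.0004],"rotation":[0,0,0.785]}
    - {"linear":[0.0013,0.002,-0.0004],"rotation":[0,0,0.785]}
    - {"linear":[0.0013,0.002,-0.0004],"rotation":[0,0,0.785]}

```text
clock: 9.45
position: [613.1, 23.4, 96.2]
tcp_rot: [0.132, 1.561, -0.132]
ft_force: [-0.6, -0.2, 6.9]
grip_width: 0.189
```

```bash
python3 look.py w6
```

```text
9.5 [613.09252266  23.35658516  96.24267532] jaw 80.33765498124497 [ 5.43100613e-03 -5.63744677e-04 -9.99985093e-01] [-7.10919203e-02  2.88414242e-01  7.40194580e-02  1.35094418e+00
 -1.76545170e-04  9.75483013e-02] [0.45995735 0.72080092 6.69598517]
red [254. 246.] 4681 108.7 [608.5  24.9] [18. 63.] -9.5
top [280. 174.] 16416 62.3 [586.3  60.1] [322.  26.] -99.6
top [394. 248.] 6044 62.1 [650.7 127.6] [166.  25.] -100.3
top [141. 250.] 4292 62.2 [619.6 -56.1] [104.  24.] 82.0
blue [ 60. 189.] 163 62.2 [ 570.7 -102.8] [ 5. 48.] -7.7
```

View pics/w6.png

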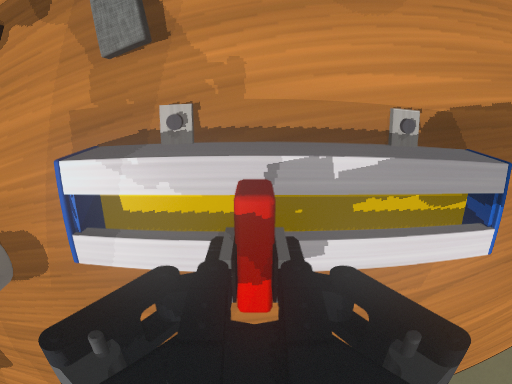

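The nut is turned (handle at (254,246), slot rows 190–233) and about 1.6 mm off centre by this view. I'll shift it 1.3 mm across and try a first raise here, at slot y of about -30 mm.

>>> move_arm:
  increments:
    - {"linear":[-0.0013,0.0002,0],"rotation":[0,0,0]}
    - {"linear":[-0.0013,0.0002,0],"rotation":[0,0,0]}
    - {"linear":[-0.0013,0.0002,0.003],"rotation":[0,0,0]}
    - {"linear":[-0.0013,0.0002,0.006],"rotation":[0,0,0]}
    - {"linear":[-0.0013,0.0002,0.006],"rotation":[0,0,0]}
    - {"linear":[-0.0013,0.0002,0.006],"rotation":[0,0,0]}

```text
clock: 10.1
position: [612.8, 23.4, 99.6]
tcp_rot: [0.133, 1.56, -0.133]
ft_force: [6.6, -0.4, -3.0]
grip_width: 0.19
```

>>> move_arm:
  increments:
    - {"linear":[0,0,-0.004],"rotation":[0,0,0]}
    - {"linear":[0,0,-0.005],"rotation":[0,0,0]}
    - {"linear":[0.0008,0.0049,-0.005],"rotation":[0,0,0]}
    - {"linear":[0.0008,0.0049,-0.003],"rotation":[0,0,0]}
    - {"linear":[0.0008,0.0049,0],"rotation":[0,0,0]}
    - {"linear":[0.0008,0.0049,0],"rotation":[0,0,0]}
    - {"linear":[0.0008,0.0049,0],"rotation":[0,0,0]}

```text
clock: 10.8
position: [612.0, 28.0, 99.7]
tcp_rot: [0.132, 1.564, -0.133]
ft_force: [5.2, -3.1, 0.1]
grip_width: 0.196
```

The rail stops it at 99.6, so the underside is TCP minus 69.6. There is an unexpected +x force of 5–6 N, so I'll lower it to see whether that is real contact.

>>> move_arm:
  increments:
    - {"linear":[0,0,-0.005],"rotation":[0,0,0]}
    - {"linear":[0,0,-0.0055],"rotation":[0,0,0]}
    - {"linear":[0,0,-0.0055],"rotation":[0,0,0]}
    - {"linear":[0,0,-0.0055],"rotation":[0,0,0]}

```text
clock: 11.2
position: [611.6, 28.2, 96.0]
tcp_rot: [0.132, 1.564, -0.133]
ft_force: [1.5, -2.0, 7.3]
grip_width: 0.188
```

```bash
python3 look.py w7
```

```text
11.25 [611.61595236  28.1830172   96.08868694] jaw 80.31483730515517 [ 0.00300615 -0.00100954 -0.99999497] [-6.30329555e-02  2.87805101e-01  7.29737227e-02  1.35290117e+00
 -8.18170130e-04  1.06003002e-01] [ 2.01884929 -1.49992017  6.79390018]
red [254. 245.] 4748 108.5 [606.7  29.8] [18. 63.] -9.5
top [276. 178.] 16184 62.2 [585.4  60.2] [323.  26.] -99.6
top [395. 250.] 5721 62.2 [651.2 131.7] [160.  25.] -100.6
top [137. 253.] 4265 62.2 [619.9 -54.9] [107.  25.] 82.6
blue [ 58. 200.] 181 62.0 [ 579.3 -102.9] [ 5. 64.] -7.7
```

It was only friction while pushed up against the rails; the nut is now centred to 0.5 mm. Continuing the search in 5 mm steps.

>>> move_arm:
  increments:
    - {"linear":[0.0008,0.0049,0],"rotation":[0,0,0]}
    - {"linear":[0.0008,0.0049,0],"rotation":[0,0,0]}
    - {"linear":[0.0008,0.0049,0.003],"rotation":[0,0,0]}
    - {"linear":[0.0008,0.0049,0.005],"rotation":[0,0,0]}
    - {"linear":[0.0008,0.0049,0.005],"rotation":[0,0,0]}
    - {"linear":[0.0008,0.0049,0.005],"rotation":[0,0,0]}

```text
clock: 11.85
position: [611.8, 33.0, 99.6]
tcp_rot: [0.132, 1.566, -0.133]
ft_force: [1.9, -2.1, 5.7]
grip_width: 0.186
```

>>> move_arm:
  increments:
    - {"linear":[0,0,-0.004],"rotation":[0,0,0]}
    - {"linear":[0,0,-0.005],"rotation":[0,0,0]}
    - {"linear":[0.0008,0.0049,-0.005],"rotation":[0,0,0]}
    - {"linear":[0.0008,0.0049,-0.005],"rotation":[0,0,0]}
    - {"linear":[0.0008,0.0049,-0.002],"rotation":[0,0,0]}
    - {"linear":[0.0008,0.0049,0],"rotation":[0,0,0]}
    - {"linear":[0.0008,0.0049,0],"rotation":[0,0,0]}
    - {"linear":[0.0008,0.0049,0],"rotation":[0,0,0]}

```text
clock: 12.65
position: [612.2, 38.4, 99.4]
tcp_rot: [0.133, 1.567, -0.133]
ft_force: [0.2, -1.5, 5.2]
grip_width: 0.186
```

>>> move_arm:
  increments:
    - {"linear":[0,0,-0.004],"rotation":[0,0,0]}
    - {"linear":[0,0,-0.005],"rotation":[0,0,0]}
    - {"linear":[0.0008,0.0049,-0.005],"rotation":[0,0,0]}
    - {"linear":[0.0008,0.0049,-0.005],"rotation":[0,0,0]}
    - {"linear":[0.0008,0.0049,-0.002],"rotation":[0,0,0]}
    - {"linear":[0.0008,0.0049,0],"rotation":[0,0,0]}
    - {"linear":[0.0008,0.0049,0],"rotation":[0,0,0]}
    - {"linear":[0.0008,0.0049,0],"rotation":[0,0,0]}

```text
clock: 13.45
position: [612.9, 43.4, 99.2]
tcp_rot: [0.133, 1.567, -0.132]
ft_force: [0.9, -1.5, 5.8]
grip_width: 0.187
```

The force of +5.7 N equals the spring alone, so these last raises did not reach the rail and prove nothing. I'll raise further here.

>>> move_arm:
  increments:
    - {"linear":[0,0,0.002],"rotation":[0,0,0]}
    - {"linear":[0,0,0.0025],"rotation":[0,0,0]}
    - {"linear":[0,0,0.0025],"rotation":[0,0,0]}
    - {"linear":[0,0,0.0025],"rotation":[0,0,0]}

```text
clock: 13.85
position: [612.8, 43.4, 99.7]
tcp_rot: [0.133, 1.568, -0.132]
ft_force: [4.5, -1.8, -6.6]
grip_width: 0.192
```

>>> move_arm:
  increments:
    - {"linear":[0,0,-0.004],"rotation":[0,0,0]}
    - {"linear":[0,0,-0.006],"rotation":[0,0,0]}
    - {"linear":[-0.0008,-0.0049,-0.006],"rotation":[0,0,0]}
    - {"linear":[-0.0008,-0.0049,-0.006],"rotation":[0,0,0]}
    - {"linear":[-0.0008,-0.0049,-0.003],"rotation":[0,0,0]}
    - {"linear":[-0.0008,-0.0049,0],"rotation":[0,0,0]}
    - {"linear":[-0.0008,-0.0049,0],"rotation":[0,0,0]}
    - {"linear":[-0.0008,-0.0049,0],"rotation":[0,0,0]}

```text
clock: 14.65
position: [612.2, 39.7, 99.7]
tcp_rot: [0.134, 1.568, -0.13]
ft_force: [5.3, 2.0, -6.4]
grip_width: 0.188
```

>>> move_arm:
  increments:
    - {"linear":[0,0,-0.004],"rotation":[0,0,0]}
    - {"linear":[0,0,-0.006],"rotation":[0,0,0]}
    - {"linear":[-0.0008,-0.0049,-0.006],"rotation":[0,0,0]}
    - {"linear":[-0.0008,-0.0049,-0.006],"rotation":[0,0,0]}
    - {"linear":[-0.0008,-0.0049,-0.003],"rotation":[0,0,0]}
    - {"linear":[-0.0008,-0.0049,0],"rotation":[0,0,0]}
    - {"linear":[-0.0008,-0.0049,0],"rotation":[0,0,0]}
    - {"linear":[-0.0008,-0.0049,0],"rotation":[0,0,0]}

```text
clock: 15.45
position: [611.3, 34.3, 99.7]
tcp_rot: [0.134, 1.568, -0.131]
ft_force: [5.0, 2.0, -5.8]
grip_width: 0.188
```

>>> move_arm:
  increments:
    - {"linear":[0,0,-0.004],"rotation":[0,0,0]}
    - {"linear":[0,0,-0.006],"rotation":[0,0,0]}
    - {"linear":[0.0012,0.0074,-0.006],"rotation":[0,0,0]}
    - {"linear":[0.0025,0.0148,-0.006],"rotation":[0,0,0]}
    - {"linear":[0.0025,0.0148,-0.006],"rotation":[0,0,0]}
    - {"linear":[0.0025,0.0148,-0.003],"rotation":[0,0,0]}
    - {"linear":[0.0025,0.0148,0],"rotation":[0,0,0]}
    - {"linear":[0.0025,0.0148,0],"rotation":[0,0,0]}
    - {"linear":[0.0025,0.0148,0],"rotation":[0,0,0]}

```text
clock: 16.35
position: [614.0, 47.9, 99.7]
tcp_rot: [0.132, 1.567, -0.133]
ft_force: [4.6, 0.8, -4.8]
grip_width: 0.191
```

All blocked. Continuing from slot y of about -6 mm, with the raise now firm enough.

>>> move_arm:
  increments:
    - {"linear":[0,0,-0.004],"rotation":[0,0,0]}
    - {"linear":[0,0,-0.006],"rotation":[0,0,0]}
    - {"linear":[0.0008,0.0049,-0.006],"rotation":[0,0,0]}
    - {"linear":[0.0008,0.0049,-0.006],"rotation":[0,0,0]}
    - {"linear":[0.0008,0.0049,-0.003],"rotation":[0,0,0]}
    - {"linear":[0.0008,0.0049,0],"rotation":[0,0,0]}
    - {"linear":[0.0008,0.0049,0],"rotation":[0,0,0]}
    - {"linear":[0.0008,0.0049,0],"rotation":[0,0,0]}

```text
clock: 17.15
position: [614.7, 52.4, 99.8]
tcp_rot: [0.132, 1.568, -0.134]
ft_force: [4.4, -1.0, -6.3]
grip_width: 0.19
```

>>> move_arm:
  increments:
    - {"linear":[0,0,-0.004],"rotation":[0,0,0]}
    - {"linear":[0,0,-0.006],"rotation":[0,0,0]}
    - {"linear":[0.0008,0.0049,-0.006],"rotation":[0,0,0]}
    - {"linear":[0.0008,0.0049,-0.006],"rotation":[0,0,0]}
    - {"linear":[0.0008,0.0049,-0.003],"rotation":[0,0,0]}
    - {"linear":[0.0008,0.0049,0],"rotation":[0,0,0]}
    - {"linear":[0.0008,0.0049,0],"rotation":[0,0,0]}
    - {"linear":[0.0008,0.0049,0],"rotation":[0,0,0]}

```text
clock: 17.95
position: [615.4, 57.8, 99.8]
tcp_rot: [0.132, 1.568, -0.133]
ft_force: [4.5, -3.0, -6.1]
grip_width: 0.193
```

>>> move_arm:
  increments:
    - {"linear":[0,0,-0.004],"rotation":[0,0,0]}
    - {"linear":[0,0,-0.006],"rotation":[0,0,0]}
    - {"linear":[0.0008,0.0049,-0.006],"rotation":[0,0,0]}
    - {"linear":[0.0008,0.0049,-0.006],"rotation":[0,0,0]}
    - {"linear":[0.0008,0.0049,-0.003],"rotation":[0,0,0]}
    - {"linear":[0.0008,0.0049,0],"rotation":[0,0,0]}
    - {"linear":[0.0008,0.0049,0],"rotation":[0,0,0]}
    - {"linear":[0.0008,0.0049,0],"rotation":[0,0,0]}

```text
clock: 18.75
position: [616.2, 62.9, 99.8]
tcp_rot: [0.133, 1.568, -0.133]
ft_force: [5.1, -1.6, -6.7]
grip_width: 0.189
```

```bash
python3 look.py w8
```

```text
18.8 [616.2376244   62.90090306  99.85791692] jaw 80.3169318674024 [-1.03402944e-03  7.96554267e-06 -9.99999465e-01] [-6.49234615e-03  3.09010339e-01  1.06620969e-01  1.36944102e+00
  1.25214490e-06  1.62509159e-01] [ 5.39839892 -1.46489273 -6.42047033]
red [254. 244.] 4761 112.2 [611.8  64.4] [18. 64.] -9.5
top [248. 179.] 15810 62.2 [585.5  59.6] [323.  26.] -99.6
top [123. 251.] 5104 62.2 [622.5 -38.3] [142.  24.] 81.6
top [378. 251.] 4723 62.2 [654.1 149.2] [124.  24.] -101.0
blue [464. 211.] 75 62.1 [634.2 216.7] [ 5. 18.] -4.8
```

Slot y is about +9 mm and the nut has drifted 1.2 mm to -x. I'll correct that and go on.

>>> move_arm:
  increments:
    - {"linear":[0,0,-0.004],"rotation":[0,0,0]}
    - {"linear":[0,0,-0.006],"rotation":[0,0,0]}
    - {"linear":[0.0018,0.0047,-0.006],"rotation":[0,0,0]}
    - {"linear":[0.0018,0.0047,-0.006],"rotation":[0,0,0]}
    - {"linear":[0.0018,0.0047,-0.003],"rotation":[0,0,0]}
    - {"linear":[0.0018,0.0047,0],"rotation":[0,0,0]}
    - {"linear":[0.0018,0.0047,0],"rotation":[0,0,0]}
    - {"linear":[0.0018,0.0047,0],"rotation":[0,0,0]}

```text
clock: 19.6
position: [617.9, 67.8, 100.4]
tcp_rot: [0.133, 1.568, -0.132]
ft_force: [3.8, -1.8, -6.5]
grip_width: 0.192
```

>>> move_arm:
  increments:
    - {"linear":[0,0,-0.004],"rotation":[0,0,0]}
    - {"linear":[0,0,-0.006],"rotation":[0,0,0]}
    - {"linear":[0.0008,0.0049,-0.006],"rotation":[0,0,0]}
    - {"linear":[0.0008,0.0049,-0.006],"rotation":[0,0,0]}
    - {"linear":[0.0008,0.0049,-0.003],"rotation":[0,0,0]}
    - {"linear":[0.0008,0.0049,0],"rotation":[0,0,0]}
    - {"linear":[0.0008,0.0049,0],"rotation":[0,0,0]}
    - {"linear":[0.0008,0.0049,0],"rotation":[0,0,0]}

```text
clock: 20.4
position: [619.1, 72.6, 103.2]
tcp_rot: [0.133, 1.565, -0.133]
ft_force: [-0.4, -1.2, 5.1]
grip_width: 0.188
```

The nut rose to 103.2 with only spring force, so this is the pocket. Raising fully.

>>> move_arm:
  increments:
    - {"linear":[0,0,0.002],"rotation":[0,0,0]}
    - {"linear":[0,0,0.0035],"rotation":[0,0,0]}
    - {"linear":[0,0,0.0035],"rotation":[0,0,0]}
    - {"linear":[0,0,0.0035],"rotation":[0,0,0]}
    - {"linear":[0,0,0.0035],"rotation":[0,0,0]}

```text
clock: 20.9
position: [619.1, 72.6, 104.9]
tcp_rot: [0.133, 1.566, -0.133]
ft_force: [0.6, -1.4, 4.2]
grip_width: 0.19
```

```bash
python3 look.py w9
```

```text
20.95 [619.15352014  72.57466534 104.90862689] jaw 80.32503394600835 [ 3.40603635e-04  7.40880880e-06 -9.99999942e-01] [9.15832426e-03 3.15799536e-01 1.25165113e-01 1.37982125e+00
 4.28918317e-06 1.78018348e-01] [ 0.92682146 -1.9266325   4.8169533 ]
red [254. 246.] 4647 117.3 [614.5  74.2] [18. 63.] -9.6
top [239. 175.] 15192 62.2 [585.4  60.5] [322.  25.] -99.5
top [124. 246.] 5427 62.2 [624.  -29.3] [159.  25.] 81.1
top [369. 247.] 4523 62.2 [654.2 149.7] [122.  25.] -100.6
blue [451. 207.] 111 62.1 [635.2 216.6] [ 5. 28.] -6.6
blue [441. 209.] 70 57.2 [636.2 211.2] [ 5. 21.] -9.0
```

>>> move_arm:
  increments:
    - {"linear":[0,0,0.0015],"rotation":[0,0,0]}
    - {"linear":[0,0,0.0015],"rotation":[0,0,0]}
    - {"linear":[0,0,0.0015],"rotation":[0,0,0]}
    - {"linear":[0,0,0.0015],"rotation":[0,0,0]}

```text
clock: 21.35
position: [619.1, 72.6, 105.7]
tcp_rot: [0.133, 1.567, -0.133]
ft_force: [3.9, -1.3, -0.8]
grip_width: 0.185
```

It stops at 105.7, an underside of about 36 mm. Releasing and backing off upward.

>>> move_arm:
  increments:
    - {"linear":[0,0,0],"rotation":[0,0,0]}
    - {"linear":[0,0,0],"rotation":[0,0,0]}
    - {"linear":[0,0,0],"rotation":[0,0,0]}
    - {"linear":[0,0,0],"rotation":[0,0,0]}
    - {"linear":[0,0,0],"rotation":[0,0,0]}
    - {"linear":[0,0,0],"rotation":[0,0,0]}
    - {"linear":[0,0,0],"rotation":[0,0,0]}
    - {"linear":[0,0,0.02],"rotation":[0,0,0]}
    - {"linear":[0,0,0.05],"rotation":[0,0,0]}
    - {"linear":[0,0,0.09],"rotation":[0,0,0]}
    - {"linear":[0,0,0.12],"rotation":[0,0,0]}
    - {"linear":[0,0,0.12],"rotation":[0,0,0]}
    - {"linear":[0,0,0.12],"rotation":[0,0,0]}
  grip: 0.65

```text
clock: 22.65
position: [619.7, 72.6, 227.8]
tcp_rot: [0.133, 1.564, -0.132]
ft_force: [0.4, 0.2, -1.3]
grip_width: 0.647
```

```bash
python3 look.py w10; python3 - <<'E'
from h import *
c=manip.read_camera("side");P=cloud(c);h=cv2.cvtColor(c["color"],cv2.COLOR_RGB2HSV);H,S,V=h[...,0],h[...,1],h[...,2]
q=P[((H<5)|(H>175))&(S>170)&(V>80)&(np.hypot(P[...,0]-613,P[...,1]-74)<60)&(c["range_z"]>0)]
if len(q):
    z=np.percentile(q[:,2],95);t=q[q[:,2]>z-6];print("side",len(q),z,cv2.minAreaRect(t[:,:2].astype(np.float32)))
a=cv2.imread("pics/w10.png");cv2.imwrite("pics/e.png",np.hstack([a[60:360,60:460],cv2.resize(c["color"][100:280,160:400],(400,300))[...,::-1]]))
E
```

```text
22.7 [618.9048331   72.59761229 226.02323719] jaw 80.32721001160192 [-2.94510407e-04  1.31598169e-05 -9.99999957e-01] [9.19340675e-03 3.07254186e-01 3.55366389e-01 1.61920291e+00
 1.58667766e-05 1.78015443e-01] [ 0.30150751 -0.35968351 -0.21772241]
red [254. 182.] 1459 118.3 [614.3  74. ] [17. 63.] -9.7
top [241. 146.] 6271 62.4 [585.6  60. ] [322.  24.] -99.5
top [173. 195.] 3139 62.4 [625.  -24.6] [168.  24.] -99.7
top [322. 195.] 2585 62.4 [653.9 146.5] [133.  24.] 80.7
blue [ 94. 168.] 100 62.3 [ 582.3 -104.2] [ 4. 69.] -9.1
side 269 118.3890233776395 ((613.9797973632812, 69.55843353271484), (13.550615310668945, 59.31049346923828), 82.10391235351562)
```

View pics/e.png

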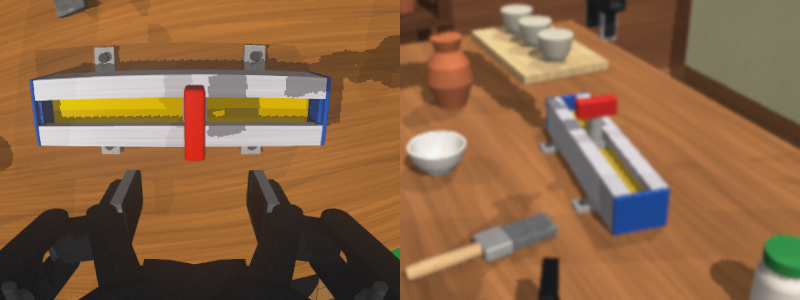

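The nut stands upright across the channel, at (195,123) in the left panel and (597,110) in the right. Its top is at about 116 mm after the 2.3 mm camera bias, so the underside is at 36 mm. The gripper is clear and the bystanders are unmoved, so I'll hand it in.

```bash
python3 -c "
from rig import manip
print(manip.job_done(), manip.observe()['clock'])"
```

```text
the job is handed in; nothing more can be done
the job is handed in; nothing more can be done
```

The small red-handled nut is locked across the channel, about 19 mm to the +y side of its middle, and I have handed the job in. I lowered it lengthwise through the slot, pressed it to an underside of about 26.5 mm and turned it a quarter turn. I then felt along the channel in 5 mm steps until it rose.

**Last checks:**
- **Height:** the raise stopped with the underside at about 36 mm. After release the handle top read 118.3 mm in both the wrist and side views. Less the roughly 2.3 mm by which the cameras read high throughout, that is 116 mm, which again puts the underside at 36 mm.
- **Position and angle:** the nut is about 0.4 mm off the slot's centre line, square across the channel, and looks upright.
- **Hand and bystanders:** the gripper is open and about 120 mm clear. The vase, bowl, brush and jar look unmoved in the last picture; I did not measure them again. About 23 s of the 72 s were used.

**What disagreed or failed:**
- Three early raises did not reach the rail, so I repeated them with a firmer raise; all three spots were blocked.
- The nut drifted about 1.2 mm sideways during the search, and I corrected it.
- The side view put the handle about 4 mm lower in y than the wrist view did. It saw only part of the handle's top, so I trusted the wrist view.

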